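# Reject the saucepan lid with the loose handle

### The job

One of the three green saucepan lids has a handle that wobbles on its pivot; it cannot be seen, only felt. Rock the handles gently to and fro, at least twice each way, with the lids lying on their pans and without tipping a lid up, until you have found the loose one; carry that lid to the round mending tray, set it down flat inside without dropping it, and leave its wobbly handle leaning right over to one side as a sign. The two sound lids stay on their pans and all else where it is.

Things in the scene. Friction and masses are not known exactly. Their poses are not given: they have to be found in the camera images.
- lid_1: one of three alike green enamel iron lids, 170 mm across, 0.65 to 0.85 kg, lying loose on a pan. Origin: centre of the underside of the 8 mm rim plate, at pan rim height; a 145 mm plug reaches 10 mm lower into the pan with 2 to 4 mm of slack each way; dome top 15 mm above origin. z up. Its T handle rocks only along the lid's x, about its y. Over about 8 N sideways at the bar tips the lid up; 5 N shows the stop
- bar_1 (a point): centre of the round steel cross-bar (16 mm thick, 68 mm long along the lid's y) of lid_1's T handle, 60 mm above the lid's origin: grip it across, along the lid's x; stem pivot 44 mm below. Give to each side up to a hard stop: sound under 1.5 mm, loose 5 to 7 mm; all drag by about 1 N and stay where left. Pinched hard the bar cannot turn in the pads and feels stiff: rock it between slightly open fingers. Lid slack may add
- lid_2: one of three alike green enamel iron lids, 170 mm across, 0.65 to 0.85 kg, lying loose on a pan. Origin: centre of the underside of the 8 mm rim plate, at pan rim height; a 145 mm plug reaches 10 mm lower into the pan with 2 to 4 mm of slack each way; dome top 15 mm above origin. z up. Its T handle rocks only along the lid's x, about its y. Over about 8 N sideways at the bar tips the lid up; 5 N shows the stop
- bar_2 (a point): centre of the round steel cross-bar (16 mm thick, 68 mm long along the lid's y) of lid_2's T handle, 60 mm above the lid's origin: grip it across, along the lid's x; stem pivot 44 mm below. Give to each side up to a hard stop: sound under 1.5 mm, loose 5 to 7 mm; all drag by about 1 N and stay where left. Pinched hard the bar cannot turn in the pads and feels stiff: rock it between slightly open fingers. Lid slack may add
- lid_3: one of three alike green enamel iron lids, 170 mm across, 0.65 to 0.85 kg, lying loose on a pan. Origin: centre of the underside of the 8 mm rim plate, at pan rim height; a 145 mm plug reaches 10 mm lower into the pan with 2 to 4 mm of slack each way; dome top 15 mm above origin. z up. Its T handle rocks only along the lid's x, about its y. Over about 8 N sideways at the bar tips the lid up; 5 N shows the stop
- bar_3 (a point): centre of the round steel cross-bar (16 mm thick, 68 mm long along the lid's y) of lid_3's T handle, 60 mm above the lid's origin: grip it across, along the lid's x; stem pivot 44 mm below. Give to each side up to a hard stop: sound under 1.5 mm, loose 5 to 7 mm; all drag by about 1 N and stay where left. Pinched hard the bar cannot turn in the pads and feels stiff: rock it between slightly open fingers. Lid slack may add
- pan_1: pale green enamel pan, 160 mm across, 65 mm high, two small ears, does not move; origin centre of its underside. Any of the lids may lie on it
- pan_2: pale green enamel pan, 160 mm across, 65 mm high, two small ears, does not move; origin centre of its underside. Any of the lids may lie on it
- pan_3: pale green enamel pan, 160 mm across, 65 mm high, two small ears, does not move; origin centre of its underside. Any of the lids may lie on it
- tray: empty round shallow aluminium mending tray, outside 212 mm across and 20 mm high, floor 4 mm thick and 190 mm wide; does not move; origin centre of its underside. A lid set down in it rests on its plug, its origin 14 mm above the tray's
- dish: white ceramic dipping dish, 84 mm wide, 26 mm high; a bystander, origin centre of its underside
- tongs: stainless tongs lying flat, about 240 mm long (along x), 80 mm wide, 18 mm high; a bystander, origin centre of its underside
- container: clear plastic container with white snap lid, 106 x 90 x 59 mm; a bystander, origin centre of its underside
- sauce: amber sauce bottle, 44 mm wide, 130 mm high; a bystander, origin centre of its underside
- cup: white ceramic cup, 72 mm wide, 75 mm high; a bystander, origin centre of its underside
- spoon: steel spoon, 170 mm long; a bystander, origin centre of its underside
There are look-alikes about, which are no part of the job. What is shaped like the lid_3 but orange is not meant.

How it is judged:
On the way, in this order (a step that is already met when the one before it is completed fails the run):
1. a handle that gives is rocked over towards the +x side of its lid, the lid lying on its pan (((x of bar_1 in the frame of lid_1 above 0.004 m and distance of lid_1 from where it was at the start of the episode below 0.006 m) or (x of bar_2 in the frame of lid_2 above 0.004 m and distance of lid_2 from where it was at the start of the episode below 0.006 m) or (x of bar_3 in the frame of lid_3 above 0.004 m and distance of lid_3 from where it was at the start of the episode below 0.006 m))), for 0.05 s.
2. and then over towards the -x side, the lid still on its pan (((x of bar_1 in the frame of lid_1 below -0.004 m and distance of lid_1 from where it was at the start of the episode below 0.006 m) or (x of bar_2 in the frame of lid_2 below -0.004 m and distance of lid_2 from where it was at the start of the episode below 0.006 m) or (x of bar_3 in the frame of lid_3 below -0.004 m and distance of lid_3 from where it was at the start of the episode below 0.006 m))), for 0.05 s.
3. a lid is held lifted clear of its pan (((distance of lid_1 from where it was at the start of the episode above 0.03 m and contact force between the fingers and lid_1 above 0.5 N) or (distance of lid_2 from where it was at the start of the episode above 0.03 m and contact force between the fingers and lid_2 above 0.5 N) or (distance of lid_3 from where it was at the start of the episode above 0.03 m and contact force between the fingers and lid_3 above 0.5 N))), for 0.1 s.
At the end, for the whole second after the job is handed in: The loose lid lies flat in the tray (centred to 24 mm, down to 4 mm, tilt under 0.05 rad), still, released, its bar leaning 3 mm or more off centre (a sound one cannot); the other two lie level on their pans within 6 mm of their start; the six bystanders within 30 mm of theirs (((horizontal distance between lid_1 and tray below 0.024 m and z of lid_1 in the frame of tray below 0.018 m and angle between lid_1's own z axis and vertical below 0.05 rad and linear speed of lid_1 below 0.02 m/s and (x of bar_1 in the frame of lid_1 above 0.003 m or x of bar_1 in the frame of lid_1 below -0.003 m) and distance of each of lid_2, lid_3 from where it was at the start of the episode below 0.006 m and angle between each of lid_2, lid_3's own z axis and vertical below 0.03 rad) or (horizontal distance between lid_2 and tray below 0.024 m and z of lid_2 in the frame of tray below 0.018 m and angle between lid_2's own z axis and vertical below 0.05 rad and linear speed of lid_2 below 0.02 m/s and (x of bar_2 in the frame of lid_2 above 0.003 m or x of bar_2 in the frame of lid_2 below -0.003 m) and distance of each of lid_1, lid_3 from where it was at the start of the episode below 0.006 m and angle between each of lid_1, lid_3's own z axis and vertical below 0.03 rad) or (horizontal distance between lid_3 and tray below 0.024 m and z of lid_3 in the frame of tray below 0.018 m and angle between lid_3's own z axis and vertical below 0.05 rad and linear speed of lid_3 below 0.02 m/s and (x of bar_3 in the frame of lid_3 above 0.003 m or x of bar_3 in the frame of lid_3 below -0.003 m) and distance of each of lid_1, lid_2 from where it was at the start of the episode below 0.006 m and angle between each of lid_1, lid_2's own z axis and vertical below 0.03 rad)) and distance of each of dish, tongs, container, sauce, cup, spoon from where it was at the start of the episode below 0.03 m); the robot touches nothing.
It fails at once if a lid is tipped up on its pan by more than 0.05 rad by a handle standing straight (rocked too hard) ((angle between lid_1's own z axis and vertical above 0.05 rad and distance of lid_1 from where it was at the start of the episode below 0.012 m and x of bar_1 in the frame of lid_1 between -0.002 and 0.002 m) or (angle between lid_2's own z axis and vertical above 0.05 rad and distance of lid_2 from where it was at the start of the episode below 0.012 m and x of bar_2 in the frame of lid_2 between -0.002 and 0.002 m) or (angle between lid_3's own z axis and vertical above 0.05 rad and distance of lid_3 from where it was at the start of the episode below 0.012 m and x of bar_3 in the frame of lid_3 between -0.002 and 0.002 m)).
It fails at once if a lid is forced against its pan with more than 30 N (contact force between any of lid_1, lid_2, lid_3 and pan_1 above 30 N or contact force between any of lid_1, lid_2, lid_3 and pan_2 above 30 N or contact force between any of lid_1, lid_2, lid_3 and pan_3 above 30 N).
It fails at once if a lid is tipped by more than 0.4 rad (angle between any of lid_1, lid_2, lid_3's own z axis and vertical above 0.4 rad).
It fails at once if a lid is let go over the tray from more than 15 mm above its resting height ((horizontal distance between lid_1 and tray below 0.13 m and z of lid_1 in the frame of tray above 0.029 m and contact force between anything else and lid_1 below 0.01 N) or (horizontal distance between lid_2 and tray below 0.13 m and z of lid_2 in the frame of tray above 0.029 m and contact force between anything else and lid_2 below 0.01 N) or (horizontal distance between lid_3 and tray below 0.13 m and z of lid_3 in the frame of tray above 0.029 m and contact force between anything else and lid_3 below 0.01 N)).
It fails at once if a bystander is moved by more than 40 mm (distance of any of dish, tongs, container, sauce, cup, spoon from where it was at the start of the episode above 0.04 m).
It also fails if it takes over 72 s, if anything falls off the work surface, if the arm or the gripper's body presses on something with over 40 N, if the wrist force passes 120 N, or if a joint passes its speed limit or range.

### The arm

A 6-joint arm with a two-finger parallel gripper is mounted at the origin on the work surface. World frame = base frame: x ahead of the robot, y to its left, z up, the work surface at z = 0. Lengths are in m, angles in rad, forces in N, time in s.
With the tool pointing down it reaches from about 0.35 to 0.975 m from the base axis. Payload 4.9 kg.
Tool frame: the origin (TCP) lies at the very end of the fingers, on their centre line; the grasp point (between the pads) lies behind it (manip.pinch_z is the y of the grasp point in the tool frame, in m); y points along the fingers, x is the direction in which the jaws open and shut, and the axes are right-handed (so a half turn about y gives the same grasp; the last joint's range is limited). The gripper opens to 85 mm and grips with 20 to 120 N. Pads are 22 mm wide; open, the fingers measure 114 mm over their backs; the gripper's body (76 mm by 85 mm) begins 54 mm behind the grasp point. The pads swing forward as they close: fully open they stand 13 mm farther back than shut.
Start: joints at [1.164, 0.053, 1.613, -0, 1.476, -0.119], TCP at [0.177, 0.599, 0.231] pointing down, gripper open.
Joint ranges: [-3.01, 3.01], [-1.01, 2.22], [0.06, 2.58], [-1.02, 4.17], [0.09, 2.62], [-3.14, 3.14]. Speed limits (rad/s): [2.57, 2.57, 3.14, 3.14, 3.14, 3.14].

### API

Orientations are given as a unit quaternion [w, x, y, z].
In Python, from plant import manip gives the robot as it stands.
- The arm moves only by the tool drive_tool, never from a script. Its argument "motion" is a list of rows, each a list of 3 entries, a list of its own where there are three numbers: the shift along the tool's x, y, z in units of 25 mm (1.0 is 25 mm), then the turn, a rotation vector about the tool's x, y, z in units of 5 degrees (1.0 is 5 degrees), then the closure, from -1 (fully open) to 1 (shut). A call has 1 to 12 rows; each row shifts and turns the commanded pose from where the row before left it, along the tool's axes as they then stand; what a row does not reach is not made up. A row lasts 1/10 s, in which the tool goes at most 50 mm and 8.59 degrees, less where a joint would pass 70% of its speed; a pose out of reach is approached as far as the arm can. A call is refused whole if a number of a shift passes 1 or a number of a turn 1, either way. A call with a gripper value outside its range is refused whole. The fingers move at their own pace and stop on an object; the grip force is fixed at half the most. Time passes only in rows, so rows that do not move let the fingers close. It gives the time, the measured TCP pose, the force and the opening at its end, in the units of the state.
- manip.state(): the state, without advancing time (a new reading comes with each control period).
- manip.grab_frame(name): name is "side" or "top"; returns a dict with "img" (480x640x3 uint8, blue, green, red), "range_z" (480x640 float32, m along the optical axis (not along the pixel's ray), 0 where there is no reading), "camera_matrix" (3x3 intrinsics, pixels), "world_from_camera" (4x4, takes a point from camera to world coordinates). Camera axes: x right, y down, z forward; pixel columns grow to the right and rows downward; lengths in m; the calibration is good to about 2 mm. A picture is of the moment at which its call begins.
- manip.job_done(): hands the job in, once; it reports no verdict.
The state is a dict: "time": time; "joint_pos": joint angles; "joint_vel": joint speeds; "joint_efforts": joint torques, N m; "tool_pos": TCP position; "tool_rot": TCP orientation; "contact_force": force on the tool from outside, world axes, zero at the start; "ft_torque": the same for the moment, N m; "gripper_width": opening from 0.0 (shut) to 1.0 (fully open).
Only numpy, scipy, OpenCV 4.12 (cv2) and the standard library are available. Lean on these libraries where they do the work, as an engineer would, in place of code of your own. Each camera call takes 0.05 s, during which the arm holds its last target. There are 200 camera calls.

## Working session

There is one attempt and no reset: what is moved stays moved. The work goes in short steps, Python scripts to look and compute and a tool call to move; the robot and the scene stay as the last step left them, time stands still between calls to the robot, and variables do not carry over. Pictures are saved under pics/ and viewed, about 8 in all and at most 12, crops included, and the job is handed in when it is done.

Besides the shell and the picture viewer there is one more tool, called after "Emit:" as name(argument=value, ...) on one line, values as JSON. drive_tool: Moves the arm, as the interface text tells. Its arguments: {"type":"object","properties":{"motion":{"type":"array","items":{"type":"array"}}},"required":["motion"]}

```bash
mkdir -p pics; ls
python3 - <<'E'
from plant import manip
import cv2,numpy as np
print(manip.state(), manip.pinch_z)
for n in("top","side"):
    f=manip.grab_frame(n); cv2.imwrite(f"pics/{n}0.png",f["img"]); np.savez(f"{n}0.npz",**f)
    print(n,f["camera_matrix"],f["world_from_camera"])
E
```

```text
pics
{'time': 0.0, 'joint_pos': array([ 1.16402043e+00,  5.33647135e-02,  1.61428045e+00,  3.96588938e-05,
        1.47599555e+00, -1.18998485e-01]), 'joint_vel': array([ 0.00023656,  0.0004108 ,  0.0009182 , -0.00098204, -0.00033245,
        0.00116649]), 'joint_efforts': array([-1.98305373e-03, -3.93725324e+01, -3.70153105e+01, -4.45056767e-04,
        7.42614007e-03, -2.33195931e-05]), 'tool_pos': array([0.17713167, 0.59873311, 0.23006624]), 'tool_rot': array([-0.56618052,  0.56687907,  0.42250084, -0.42376973]), 'contact_force': array([-0.13785311, -0.28983178, -0.17172133]), 'ft_torque': array([-0.02686302,  0.00094464,  0.01109841]), 'gripper_width': 1.0057240849237037} -0.0187
top [[537.86869123   0.         314.59099544]
 [  0.         537.86869123 237.65271282]
 [  0.           0.           1.        ]] [[ 0.0298947  -0.99211358  0.12172491  0.37403109]
 [-0.99945299 -0.02794611  0.01768433  0.0053681 ]
 [-0.01414313 -0.12218699 -0.99240632  1.38917482]
 [ 0.          0.          0.          1.        ]]
side [[478.07182452   0.         326.69884384]
 [  0.         478.07182452 234.62913201]
 [  0.           0.           1.        ]] [[ 0.91979133 -0.19805033  0.33876242  0.10497679]
 [-0.39172817 -0.51420773  0.76298063 -0.89492207]
 [ 0.02308569 -0.83448575 -0.55054571  0.75908462]
 [ 0.          0.          0.          1.        ]]
```

View pics/top0.png

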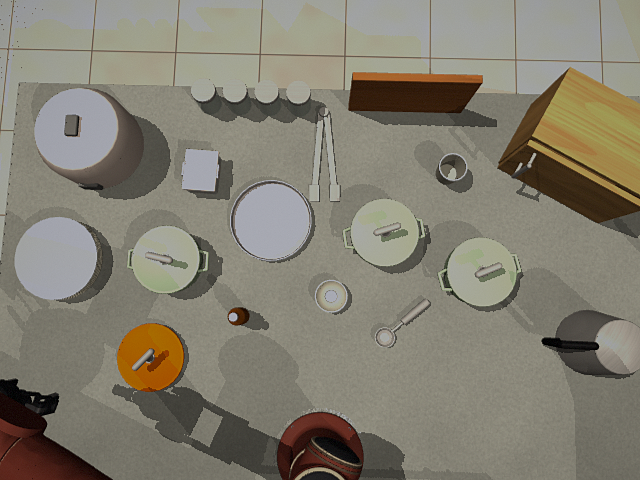

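View pics/side0.png

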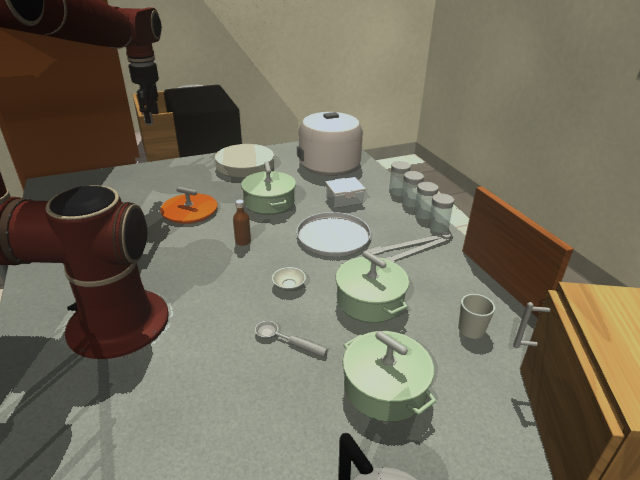

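Top view: green lids on pans at about (166,259), (385,233) and (481,272). The tray is at (271,220), the orange decoy at (150,357), the dish at (331,296), the spoon at (400,325) and the sauce at (237,316). The side view agrees. Next I measure them from depth.

```bash
cat > h.py <<'E'
import numpy as np,cv2
from plant import manip
from scipy.spatial.transform import Rotation as R
def cloud(f):
    K,T,d=f["camera_matrix"],f["world_from_camera"],f["range_z"]
    v,u=np.mgrid[:480,:640]
    P=np.stack([(u-K[0,2])/K[0,0]*d,(v-K[1,2])/K[1,1]*d,d],-1)@T[:3,:3].T+T[:3,3]
    P[d==0]=np.nan
    return P
def ray(f,uv,z):
    K,T=f["camera_matrix"],f["world_from_camera"]
    d=T[:3,:3]@np.linalg.solve(K,[uv[0],uv[1],1]); return T[:3,3]+d*(z-T[2,3])/d[2]
def bar(P,c,r=.06,lo=.11,hi=.15):
    m=(np.hypot(P[...,0]-c[0],P[...,1]-c[1])<r)&(P[...,2]>lo)&(P[...,2]<hi)
    q=P[m]; (cx,cy),(w,h),a=cv2.minAreaRect((q[:,:2]*1000).astype(np.float32))
    e=np.linalg.eigh(np.cov(q[:,:2].T))[1][:,1]
    return dict(n=len(q),mid=np.round([cx/1000,cy/1000],4),size=np.round([w,h],1),ang=round(float(np.degrees(np.arctan2(e[1],e[0]))),1),ztop=round(float(np.percentile(q[:,2],95)),4))
E
python3 - <<'E'
from h import *
t=dict(np.load("top0.npz")); P=cloud(t); s=dict(np.load("side0.npz")); S=cloud(s)
hsv=cv2.cvtColor(t["img"],cv2.COLOR_BGR2HSV)
for p in [(166,259),(385,233),(481,272)]:
    c0=ray(t,p,.075); print("px",p,"seed",c0.round(3))
    m=(np.hypot(P[...,0]-c0[0],P[...,1]-c0[1])<.11)&(P[...,2]>.066)&(P[...,2]<.1)&(hsv[...,1]>30)
    q=P[m]; (cx,cy),r=cv2.minEnclosingCircle((q[:,:2]*1000).astype(np.float32)); 
    print(" lid",cx,cy,r,np.percentile(q[:,2],[5,50,98]).round(4))
    print(" top",bar(P,(cx/1000,cy/1000))); print(" side",bar(S,(cx/1000,cy/1000)))
c0=ray(t,(271,220),.02)
m=(np.hypot(P[...,0]-c0[0],P[...,1]-c0[1])<.13)&(P[...,2]>.012)&(P[...,2]<.03)
print("tray",cv2.minEnclosingCircle((P[m][:,:2]*1000).astype(np.float32)),np.median(P[220,271]))
st=manip.state(); q=st["tool_rot"]; print(R.from_quat(q,scalar_first=True).as_matrix().round(3))
for n,p in dict(sauce=(237,316),dish=(331,296),cup=(453,167),cont=(200,170)).items(): print(n,P[p[1],p[0]].round(3))
E
```

```text
px (166, 259) seed [0.472 0.393 0.075]
 lid 472.6116943359375 395.2972717285156 85.19977569580078 [0.0699 0.0758 0.083 ]
 top {'n': 186, 'mid': array([0.4719, 0.3951]), 'size': array([66.9, 15.9]), 'ang': 78.6, 'ztop': 0.1355}
 side {'n': 64, 'mid': array([0.4713, 0.3913]), 'size': array([65. , 15.1]), 'ang': 79.5, 'ztop': 0.1338}
px (385, 233) seed [ 0.552 -0.144  0.075]
 lid 555.17138671875 -142.44630432128906 85.04497528076172 [0.0701 0.0761 0.0833]
 top {'n': 183, 'mid': array([ 0.5552, -0.1419]), 'size': array([15.9, 65.4]), 'ang': 108.8, 'ztop': 0.1355}
 side {'n': 194, 'mid': array([ 0.5535, -0.1466]), 'size': array([16.4, 66.3]), 'ang': 109.8, 'ztop': 0.1339}
px (481, 272) seed [ 0.462 -0.378  0.075]
 lid 464.6029052734375 -380.28729248046875 85.6168441772461 [0.0696 0.0757 0.0829]
 top {'n': 187, 'mid': array([ 0.4647, -0.3787]), 'size': array([15.8, 65.1]), 'ang': 113.3, 'ztop': 0.1355}
 side {'n': 328, 'mid': array([ 0.4627, -0.3842]), 'size': array([16.2, 66.9]), 'ang': 113.7, 'ztop': 0.1338}
tray ((586.1151123046875, 145.66732788085938), 105.8170394897461) 0.14498416746866183
[[ 0.284 -0.001 -0.959]
 [ 0.959 -0.002  0.284]
 [-0.002 -1.     0.   ]]
sauce [0.34  0.202 0.132]
dish [ 0.395 -0.016  0.002]
cup [ 0.74  -0.327  0.007]
cont [0.702 0.325 0.061]
```

Emit:
drive_tool(motion=[[[-0.375, 0, -1], [0, 0, 0], 0.25], [[-0.375, 0, -1], [0, 0, 0], 0.25], [[-0.375, 0, -1], [0, 0, 0], 0.25], [[-0.375, 0, -1], [0, 0, 0], 0.25], [[-0.375, 0, -1], [0, 0, 0], 0.25], [[-0.375, 0, -1], [0, 0, 0], 0.25], [[-0.375, 0, -1], [0, 0, 0], 0.25], [[-0.375, 0, -1], [0, 0, 0], 0.25], [[-0.375, 0, -1], [0, 0, 0], 0.25], [[-0.375, 0, -1], [0, 0, 0], 0.25], [[-0.375, 0, -1], [0, 0, 0], 0.25], [[-0.375, 0, -1], [0, 0, 0], 0.25]])

```text
time: 1.3
tool_pos: [0.4337, 0.4053, 0.2307]
tool_rot: [0.567, -0.567, -0.423, 0.423]
contact_force: [0.7, -0.1, -0.2]
gripper_width: 0.374
```

Emit:
drive_tool(motion=[[[0, 0, -0.82], [0, 0, 0], 0.25], [[0, 0, -0.82], [0, 0, 0], 0.25], [[0, 0.2, 0], [0, 1, 0], 0.25], [[0, 0.2, 0], [0, 1, 0], 0.25], [[0, 0.2, 0], [0, 1, 0], 0.25], [[0, 0.2, 0], [0, 1, 0], 0.25], [[0, 0.2, 0], [0, 1, 0], 0.25], [[0, 0.2, 0], [0, 1, 0], 0.25], [[0, 0.2, 0], [0, 1, 0], 0.25], [[0, 0.2, 0], [0, 1, 0], 0.25], [[0, 0.2, 0], [0, 1, 0], 0.25], [[0, 0.2, 0], [0, 1, 0], 0.25]])

```text
time: 2.5
tool_pos: [0.4728, 0.3951, 0.1808]
tool_rot: [0.693, -0.692, -0.143, 0.143]
contact_force: [-0.9, -0.5, -1.0]
gripper_width: 0.376
```

Emit:
drive_tool(motion=[[[0, 0.1, 0], [0, 1, 0], 0.25], [[0, 0.1, 0], [0, 1, 0], 0.25], [[0, 0.1, 0], [0, 1, 0], 0.25], [[0, 0.1, 0], [0, 1, 0], 0.25], [[0, 0.1, 0], [0, 1, 0], 0.25], [[0, 0.1, 0], [0, 1, 0], 0.25], [[0, 0.1, 0], [0, 0.9, 0], 0.25], [[0, 0, 0], [0, 0, 0], 0.25], [[0, 0, 0], [0, 0, 0], 0.25]])

```text
time: 3.4
tool_pos: [0.4726, 0.3949, 0.1636]
tool_rot: [-0.704, 0.704, -0.067, 0.067]
contact_force: [0.4, 0.3, 0.1]
gripper_width: 0.377
```

Emit:
drive_tool(motion=[[[0, 0.6, 0], [0, 0, 0], 0.25], [[0, 0.6, 0], [0, 0, 0], 0.25], [[0, 0.6, 0], [0, 0, 0], 0.25], [[0, 0.5, 0], [0, 0, 0], 0.25], [[0, 0, 0], [0, 0, 0], 0.48], [[0, 0, 0], [0, 0, 0], 0.48], [[0, 0, 0], [0, 0, 0], 0.48]])

```text
time: 4.1
tool_pos: [0.473, 0.3949, 0.1071]
tool_rot: [0.704, -0.704, 0.067, -0.068]
contact_force: [0.4, -0.8, 0.0]
gripper_width: 0.256
```

Emit:
drive_tool(motion=[[[0.04, 0, 0], [0, 0, 0], 0.48], [[0.04, 0, 0], [0, 0, 0], 0.48], [[0.04, 0, 0], [0, 0, 0], 0.48], [[0, 0, 0], [0, 0, 0], 0.48], [[0, 0, 0], [0, 0, 0], 0.48]])

```text
time: 4.6
tool_pos: [0.4755, 0.394, 0.1064]
tool_rot: [0.704, -0.704, 0.068, -0.068]
contact_force: [0.1, -0.6, -0.3]
gripper_width: 0.258
```

Emit:
drive_tool(motion=[[[0.04, 0, 0], [0, 0, 0], 0.48], [[0.04, 0, 0], [0, 0, 0], 0.48], [[0, 0, 0], [0, 0, 0], 0.48], [[0, 0, 0], [0, 0, 0], 0.48]])

```text
time: 5.0
tool_pos: [0.4768, 0.3937, 0.1062]
tool_rot: [-0.704, 0.704, -0.068, 0.067]
contact_force: [-3.0, 1.5, 1.9]
gripper_width: 0.259
```

Emit:
drive_tool(motion=[[[0.02, 0, 0], [0, 0, 0], 0.48], [[0.02, 0, 0], [0, 0, 0], 0.48], [[0, 0, 0], [0, 0, 0], 0.48], [[0, 0, 0], [0, 0, 0], 0.48]])

```text
time: 5.4
tool_pos: [0.4772, 0.3937, 0.1062]
tool_rot: [-0.704, 0.704, -0.069, 0.067]
contact_force: [-5.8, -0.2, 3.8]
gripper_width: 0.264
```

Emit:
drive_tool(motion=[[[-0.08, 0, 0], [0, 0, 0], 0.48], [[-0.08, 0, 0], [0, 0, 0], 0.48], [[-0.08, 0, 0], [0, 0, 0], 0.48], [[-0.06, 0, 0], [0, 0, 0], 0.48], [[0, 0, 0], [0, 0, 0], 0.48], [[0, 0, 0], [0, 0, 0], 0.48]])

```text
time: 6.0
tool_pos: [0.471, 0.3949, 0.1063]
tool_rot: [0.704, -0.704, 0.068, -0.068]
contact_force: [-0.2, 0.2, 0.3]
gripper_width: 0.26
```

Emit:
drive_tool(motion=[[[-0.04, 0, 0], [0, 0, 0], 0.48], [[-0.04, 0, 0], [0, 0, 0], 0.48], [[0, 0, 0], [0, 0, 0], 0.48], [[0, 0, 0], [0, 0, 0], 0.48]])

```text
time: 6.4
tool_pos: [0.4691, 0.3953, 0.1064]
tool_rot: [0.704, -0.704, 0.068, -0.068]
contact_force: [0.1, -0.2, 1.1]
gripper_width: 0.259
```

Emit:
drive_tool(motion=[[[-0.04, 0, 0], [0, 0, 0], 0.48], [[0, 0, 0], [0, 0, 0], 0.48], [[0, 0, 0], [0, 0, 0], 0.48]])

```text
time: 6.7
tool_pos: [0.4684, 0.3955, 0.1065]
tool_rot: [0.704, -0.704, 0.067, -0.068]
contact_force: [2.2, -1.3, 0.4]
gripper_width: 0.258
```

Emit:
drive_tool(motion=[[[-0.03, 0, 0], [0, 0, 0], 0.48], [[0, 0, 0], [0, 0, 0], 0.48], [[0, 0, 0], [0, 0, 0], 0.48]])

```text
time: 7.0
tool_pos: [0.4678, 0.3956, 0.1065]
tool_rot: [0.704, -0.704, 0.067, -0.068]
contact_force: [5.4, -1.0, 0.1]
gripper_width: 0.261
```

Emit:
drive_tool(motion=[[[0.1, 0, 0], [0, 0, 0], 0.48], [[0.1, 0, 0], [0, 0, 0], 0.48], [[0.1, 0, 0], [0, 0, 0], 0.48], [[0.06, 0, 0], [0, 0, 0], 0.48], [[0.04, 0, 0], [0, 0, 0], 0.48], [[0.02, 0, 0], [0, 0, 0], 0.48], [[0, 0, 0], [0, 0, 0], 0.48], [[0, 0, 0], [0, 0, 0], 0.48]])

```text
time: 7.8
tool_pos: [0.4765, 0.3937, 0.1061]
tool_rot: [-0.704, 0.704, -0.068, 0.067]
contact_force: [-4.8, -0.0, 1.7]
gripper_width: 0.263
```

Emit:
drive_tool(motion=[[[-0.1, 0, 0], [0, 0, 0], 0.48], [[-0.1, 0, 0], [0, 0, 0], 0.48], [[-0.1, 0, 0], [0, 0, 0], 0.48], [[-0.06, 0, 0], [0, 0, 0], 0.48], [[-0.04, 0, 0], [0, 0, 0], 0.48], [[-0.02, 0, 0], [0, 0, 0], 0.48], [[0, 0, 0], [0, 0, 0], 0.48], [[0, 0, 0], [0, 0, 0], 0.48]])

```text
time: 8.6
tool_pos: [0.4678, 0.3956, 0.1066]
tool_rot: [0.704, -0.704, 0.067, -0.068]
contact_force: [2.4, -0.7, 0.8]
gripper_width: 0.258
```

Emit:
drive_tool(motion=[[[0.1, 0, 0], [0, 0, 0], 0.48], [[0.1, 0, 0], [0, 0, 0], 0.25], [[0, 0, 0], [0, 0, 0], 0.25], [[0, -0.5, 0], [0, 0, 0], 0.25], [[0, -1, 0], [0, 0, 0], 0.25], [[0, -1, 0], [0, 0, 0], 0.25], [[0.347, 0, -0.978], [0, 0, 0], 0.25], [[0.347, 0, -0.978], [0, 0, 0], 0.25], [[0.347, 0, -0.978], [0, 0, 0], 0.25], [[0.347, 0, -0.978], [0, 0, 0], 0.25], [[0.347, 0, -0.978], [0, 0, 0], 0.25], [[0.347, 0, -0.978], [0, 0, 0], 0.25]])

```text
time: 9.8
tool_pos: [0.4955, 0.2399, 0.1699]
tool_rot: [0.704, -0.704, 0.067, -0.068]
contact_force: [0.4, -0.3, 0.3]
gripper_width: 0.372
```

Emit:
drive_tool(motion=[[[0.347, 0, -0.978], [0, 0, 0], 0.25], [[0.347, 0, -0.978], [0, 0, 0], 0.25], [[0.347, 0, -0.978], [0, 0, 0], 0.25], [[0.347, 0, -0.978], [0, 0, 0], 0.25], [[0.347, 0, -0.978], [0, 0, 0], 0.25], [[0.347, 0, -0.978], [0, 0, 0], 0.25], [[0.347, 0, -0.978], [0, 0, 0], 0.25], [[0.347, 0, -0.978], [0, 0, 0], 0.25], [[0.347, 0, -0.978], [0, 0, 0], 0.25], [[0.347, 0, -0.978], [0, 0, 0], 0.25], [[0.347, 0, -0.978], [0, 0, 0], 0.25], [[0.347, 0, -0.978], [0, 0, 0], 0.25]])

```text
time: 11.0
tool_pos: [0.5418, -0.0681, 0.1699]
tool_rot: [0.704, -0.704, 0.067, -0.068]
contact_force: [-0.2, 0.4, -0.2]
gripper_width: 0.375
```

Emit:
drive_tool(motion=[[[0.347, 0, -0.978], [0, 0, 0], 0.25], [[0.347, 0, -0.978], [0, 0, 0], 0.25], [[0.347, 0, -0.978], [0, 0, 0], 0.25], [[0, 0.1, 0], [0, -1, 0], 0.25], [[0, 0.1, 0], [0, -1, 0], 0.25], [[0, 0.1, 0], [0, -1, 0], 0.25], [[0, 0.1, 0], [0, -1, 0], 0.25], [[0, 0, 0], [0, -1, 0], 0.25], [[0, 0, 0], [0, -1, 0], 0.25], [[0, 0, 0], [0, 0, 0], 0.25], [[0, 0, 0], [0, 0, 0], 0.25]])

```text
time: 12.1
tool_pos: [0.5533, -0.1441, 0.1595]
tool_rot: [-0.697, 0.698, 0.116, -0.116]
contact_force: [0.3, -0.4, -0.3]
gripper_width: 0.374
```

Emit:
drive_tool(motion=[[[0.04, 0.6, 0], [0, 0, 0], 0.25], [[0, 0.6, 0], [0, 0, 0], 0.25], [[0, 0.6, 0], [0, 0, 0], 0.25], [[0, 0.34, 0], [0, 0, 0], 0.25], [[0, 0, 0], [0, 0, 0], 0.48], [[0, 0, 0], [0, 0, 0], 0.48], [[0, 0, 0], [0, 0, 0], 0.48]])

```text
time: 12.8
tool_pos: [0.5547, -0.144, 0.1061]
tool_rot: [-0.697, 0.698, 0.117, -0.116]
contact_force: [-0.1, 0.4, 0.1]
gripper_width: 0.261
```

Emit:
drive_tool(motion=[[[0.06, 0, 0], [0, 0, 0], 0.48], [[0.06, 0, 0], [0, 0, 0], 0.48], [[0.04, 0, 0], [0, 0, 0], 0.48], [[0, 0, 0], [0, 0, 0], 0.48], [[0, 0, 0], [0, 0, 0], 0.48]])

```text
time: 13.3
tool_pos: [0.558, -0.1425, 0.1054]
tool_rot: [-0.697, 0.697, 0.117, -0.117]
contact_force: [0.2, 0.0, -0.4]
gripper_width: 0.259
```

Emit:
drive_tool(motion=[[[0.04, 0, 0], [0, 0, 0], 0.48], [[0, 0, 0], [0, 0, 0], 0.48], [[0, 0, 0], [0, 0, 0], 0.48]])

```text
time: 13.6
tool_pos: [0.5587, -0.1422, 0.1052]
tool_rot: [0.697, -0.697, -0.117, 0.117]
contact_force: [-0.9, -0.1, 1.3]
gripper_width: 0.259
```

Emit:
drive_tool(motion=[[[0.04, 0, 0], [0, 0, 0], 0.48], [[0, 0, 0], [0, 0, 0], 0.48], [[0, 0, 0], [0, 0, 0], 0.48]])

```text
time: 13.9
tool_pos: [0.5589, -0.1421, 0.1052]
tool_rot: [0.697, -0.697, -0.116, 0.118]
contact_force: [-5.6, -1.2, 3.3]
gripper_width: 0.262
```

Emit:
drive_tool(motion=[[[0.02, 0, 0], [0, 0, 0], 0.48], [[0, 0, 0], [0, 0, 0], 0.48], [[0, 0, 0], [0, 0, 0], 0.48]])

```text
time: 14.2
tool_pos: [0.5593, -0.142, 0.1052]
tool_rot: [-0.697, 0.697, 0.116, -0.118]
contact_force: [-5.3, -1.2, 2.6]
gripper_width: 0.26
```

Emit:
drive_tool(motion=[[[-0.1, 0, 0], [0, 0, 0], 0.48], [[-0.1, 0, 0], [0, 0, 0], 0.48], [[-0.1, 0, 0], [0, 0, 0], 0.48], [[-0.06, 0, 0], [0, 0, 0], 0.48], [[0, 0, 0], [0, 0, 0], 0.48], [[0, 0, 0], [0, 0, 0], 0.48]])

```text
time: 14.8
tool_pos: [0.5517, -0.1446, 0.1053]
tool_rot: [-0.697, 0.697, 0.117, -0.117]
contact_force: [-0.1, 1.2, 0.4]
gripper_width: 0.26
```

Emit:
drive_tool(motion=[[[-0.04, 0, 0], [0, 0, 0], 0.48], [[0, 0, 0], [0, 0, 0], 0.48], [[0, 0, 0], [0, 0, 0], 0.48]])

```text
time: 15.1
tool_pos: [0.5512, -0.1448, 0.1054]
tool_rot: [0.697, -0.697, -0.117, 0.116]
contact_force: [3.3, -0.0, -0.7]
gripper_width: 0.259
```

Emit:
drive_tool(motion=[[[-0.03, 0, 0], [0, 0, 0], 0.48], [[0, 0, 0], [0, 0, 0], 0.48], [[0, 0, 0], [0, 0, 0], 0.48]])

```text
time: 15.4
tool_pos: [0.5503, -0.1451, 0.1054]
tool_rot: [-0.697, 0.697, 0.117, -0.117]
contact_force: [3.2, 1.2, -1.0]
gripper_width: 0.262
```

Emit:
drive_tool(motion=[[[0.1, 0, 0], [0, 0, 0], 0.48], [[0.1, 0, 0], [0, 0, 0], 0.48], [[0.1, 0, 0], [0, 0, 0], 0.48], [[0.06, 0, 0], [0, 0, 0], 0.48], [[0.04, 0, 0], [0, 0, 0], 0.48], [[0.03, 0, 0], [0, 0, 0], 0.48], [[0, 0, 0], [0, 0, 0], 0.48], [[0, 0, 0], [0, 0, 0], 0.48]])

```text
time: 16.2
tool_pos: [0.5592, -0.1421, 0.1051]
tool_rot: [-0.697, 0.697, 0.116, -0.118]
contact_force: [-5.7, -1.0, 2.6]
gripper_width: 0.259
```

Emit:
drive_tool(motion=[[[-0.1, 0, 0], [0, 0, 0], 0.48], [[-0.1, 0, 0], [0, 0, 0], 0.48], [[-0.1, 0, 0], [0, 0, 0], 0.48], [[-0.06, 0, 0], [0, 0, 0], 0.48], [[-0.04, 0, 0], [0, 0, 0], 0.48], [[-0.02, 0, 0], [0, 0, 0], 0.48], [[0, 0, 0], [0, 0, 0], 0.48], [[0, 0, 0], [0, 0, 0], 0.48]])

```text
time: 17.0
tool_pos: [0.5508, -0.145, 0.1055]
tool_rot: [-0.697, 0.697, 0.117, -0.116]
contact_force: [3.5, 1.1, -0.7]
gripper_width: 0.26
```

Emit:
drive_tool(motion=[[[0.1, 0, 0], [0, 0, 0], 0.48], [[0.08, 0, 0], [0, 0, 0], 0.25], [[0, 0, 0], [0, 0, 0], 0.25], [[0, -0.5, 0], [0, 0, 0], 0.25], [[0, -1, 0], [0, 0, 0], 0.25], [[0, -1, 0], [0, 0, 0], 0.25], [[-0.725, 0, -0.868], [0, 0, 0], 0.25], [[-0.725, 0, -0.868], [0, 0, 0], 0.25], [[-0.725, 0, -0.868], [0, 0, 0], 0.25], [[-0.725, 0, -0.868], [0, 0, 0], 0.25], [[-0.725, 0, -0.868], [0, 0, 0], 0.25], [[-0.725, 0, -0.868], [0, 0, 0], 0.25]])

```text
time: 18.2
tool_pos: [0.4937, -0.3034, 0.169]
tool_rot: [-0.697, 0.698, 0.117, -0.117]
contact_force: [-0.6, -0.8, -0.1]
gripper_width: 0.377
```

Emit:
drive_tool(motion=[[[-0.725, 0, -0.868], [0, 0, 0], 0.25], [[-0.725, 0, -0.868], [0, 0, 0], 0.25], [[-0.725, 0, -0.868], [0, 0, 0], 0.25], [[0, 0, 0], [0, -0.92, 0], 0.25], [[0, 0, 0], [0, 0, 0], 0.25], [[0, 0, 0], [0, 0, 0], 0.25]])

```text
time: 18.8
tool_pos: [0.464, -0.3814, 0.1684]
tool_rot: [-0.692, 0.692, 0.144, -0.144]
contact_force: [0.2, -0.0, -0.1]
gripper_width: 0.376
```

Emit:
drive_tool(motion=[[[0, 0.6, 0], [0, 0, 0], 0.25], [[0, 0.7, 0], [0, 0, 0], 0.25], [[0, 0.7, 0], [0, 0, 0], 0.25], [[0, 0.5, 0], [0, 0, 0], 0.25], [[0, 0, 0], [0, 0, 0], 0.48], [[0, 0, 0], [0, 0, 0], 0.48], [[0, 0, 0], [0, 0, 0], 0.48]])

```text
time: 19.5
tool_pos: [0.4645, -0.3818, 0.1062]
tool_rot: [-0.692, 0.693, 0.145, -0.144]
contact_force: [0.4, -0.1, -0.0]
gripper_width: 0.259
```

Emit:
drive_tool(motion=[[[0.06, 0, 0], [0, 0, 0], 0.48], [[0.06, 0, 0], [0, 0, 0], 0.48], [[0.04, 0, 0], [0, 0, 0], 0.48], [[0, 0, 0], [0, 0, 0], 0.48], [[0, 0, 0], [0, 0, 0], 0.48]])

```text
time: 20.0
tool_pos: [0.4677, -0.3798, 0.1054]
tool_rot: [-0.692, 0.692, 0.145, -0.145]
contact_force: [-0.8, -0.6, -0.6]
gripper_width: 0.26
```

Emit:
drive_tool(motion=[[[0.04, 0, 0], [0, 0, 0], 0.48], [[0.03, 0, 0], [0, 0, 0], 0.48], [[0, 0, 0], [0, 0, 0], 0.48], [[0, 0, 0], [0, 0, 0], 0.48]])

```text
time: 20.4
tool_pos: [0.4692, -0.3791, 0.1053]
tool_rot: [-0.692, 0.692, 0.145, -0.145]
contact_force: [-1.0, 0.1, 0.3]
gripper_width: 0.263
```

Emit:
drive_tool(motion=[[[0.04, 0, 0], [0, 0, 0], 0.48], [[0.04, 0, 0], [0, 0, 0], 0.48], [[0, 0, 0], [0, 0, 0], 0.48], [[0, 0, 0], [0, 0, 0], 0.48]])

```text
time: 20.8
tool_pos: [0.4712, -0.3782, 0.1053]
tool_rot: [0.692, -0.692, -0.145, 0.145]
contact_force: [-0.5, -0.5, 0.2]
gripper_width: 0.258
```

Emit:
drive_tool(motion=[[[0.04, 0, 0], [0, 0, 0], 0.48], [[0, 0, 0], [0, 0, 0], 0.48], [[0, 0, 0], [0, 0, 0], 0.48]])

```text
time: 21.1
tool_pos: [0.4719, -0.3779, 0.1053]
tool_rot: [0.692, -0.692, -0.145, 0.145]
contact_force: [-1.5, -1.2, 1.6]
gripper_width: 0.259
```

Emit:
drive_tool(motion=[[[0.04, 0, 0], [0, 0, 0], 0.48], [[0, 0, 0], [0, 0, 0], 0.48], [[0, 0, 0], [0, 0, 0], 0.48]])

```text
time: 21.4
tool_pos: [0.4725, -0.3776, 0.1053]
tool_rot: [-0.692, 0.692, 0.144, -0.145]
contact_force: [-3.8, -1.4, 1.7]
gripper_width: 0.262
```

Emit:
drive_tool(motion=[[[-0.16, 0, 0], [0, 0, 0], 0.48], [[-0.16, 0, 0], [0, 0, 0], 0.48], [[-0.16, 0, 0], [0, 0, 0], 0.48], [[-0.1, 0, 0], [0, 0, 0], 0.48], [[0, 0, 0], [0, 0, 0], 0.48], [[0, 0, 0], [0, 0, 0], 0.48]])

```text
time: 22.0
tool_pos: [0.4594, -0.3833, 0.1052]
tool_rot: [0.692, -0.692, -0.144, 0.145]
contact_force: [0.9, 0.9, 0.6]
gripper_width: 0.263
```

Emit:
drive_tool(motion=[[[-0.06, 0, 0], [0, 0, 0], 0.48], [[-0.06, 0, 0], [0, 0, 0], 0.48], [[0, 0, 0], [0, 0, 0], 0.48], [[0, 0, 0], [0, 0, 0], 0.48]])

```text
time: 22.4
tool_pos: [0.4568, -0.3845, 0.1053]
tool_rot: [0.692, -0.692, -0.145, 0.145]
contact_force: [0.2, 0.3, 0.3]
gripper_width: 0.254
```

Emit:
drive_tool(motion=[[[-0.03, 0, 0], [0, 0, 0], 0.48], [[0, 0, 0], [0, 0, 0], 0.48], [[0, 0, 0], [0, 0, 0], 0.48]])

```text
time: 22.7
tool_pos: [0.4563, -0.3847, 0.1053]
tool_rot: [0.692, -0.692, -0.145, 0.145]
contact_force: [0.3, 1.1, -0.4]
gripper_width: 0.264
```

Emit:
drive_tool(motion=[[[-0.04, 0, 0], [0, 0, 0], 0.48], [[0, 0, 0], [0, 0, 0], 0.48], [[0, 0, 0], [0, 0, 0], 0.48]])

```text
time: 23.0
tool_pos: [0.4557, -0.385, 0.1054]
tool_rot: [0.692, -0.692, -0.145, 0.144]
contact_force: [4.7, 2.8, 0.2]
gripper_width: 0.26
```

Emit:
drive_tool(motion=[[[-0.03, 0, 0], [0, 0, 0], 0.48], [[0, 0, 0], [0, 0, 0], 0.48], [[0, 0, 0], [0, 0, 0], 0.48]])

```text
time: 23.3
tool_pos: [0.4547, -0.3855, 0.1054]
tool_rot: [-0.692, 0.692, 0.145, -0.145]
contact_force: [5.7, 1.9, 0.5]
gripper_width: 0.258
```

Emit:
drive_tool(motion=[[[0.16, 0, 0], [0, 0, 0], 0.48], [[0.16, 0, 0], [0, 0, 0], 0.48], [[0.16, 0, 0], [0, 0, 0], 0.48], [[0.1, 0, 0], [0, 0, 0], 0.48], [[0.08, 0, 0], [0, 0, 0], 0.48], [[0.06, 0, 0], [0, 0, 0], 0.48], [[0.04, 0, 0], [0, 0, 0], 0.48], [[0.02, 0, 0], [0, 0, 0], 0.48], [[0, 0, 0], [0, 0, 0], 0.48], [[0, 0, 0], [0, 0, 0], 0.48]])

```text
time: 24.3
tool_pos: [0.4717, -0.3781, 0.1053]
tool_rot: [-0.692, 0.692, 0.144, -0.145]
contact_force: [-5.4, -2.0, 2.3]
gripper_width: 0.259
```

Emit:
drive_tool(motion=[[[-0.16, 0, 0], [0, 0, 0], 0.48], [[-0.16, 0, 0], [0, 0, 0], 0.48], [[-0.16, 0, 0], [0, 0, 0], 0.48], [[-0.1, 0, 0], [0, 0, 0], 0.48], [[-0.08, 0, 0], [0, 0, 0], 0.48], [[-0.06, 0, 0], [0, 0, 0], 0.48], [[-0.04, 0, 0], [0, 0, 0], 0.48], [[0, 0, 0], [0, 0, 0], 0.48], [[0, 0, 0], [0, 0, 0], 0.48]])

```text
time: 25.2
tool_pos: [0.4551, -0.3853, 0.1054]
tool_rot: [-0.692, 0.692, 0.145, -0.145]
contact_force: [1.3, 0.7, 0.9]
gripper_width: 0.258
```

Emit:
drive_tool(motion=[[[0.08, 0, 0], [0, 0, 0], 0.48], [[0.06, 0, 0], [0, 0, 0], 0.48], [[0, 0, 0], [0, 0, 0], 0.52], [[0, 0, 0], [0, 0, 0], 0.56], [[0, 0, 0], [0, 0, 0], 0.6], [[0, 0, 0], [0, 0, 0], 0.65], [[0, 0, 0], [0, 0, 0], 1], [[0, 0, 0], [0, 0, 0], 1], [[0, 0, 0], [0, 0, 0], 1]])

```text
time: 26.1
tool_pos: [0.4582, -0.3838, 0.1054]
tool_rot: [0.692, -0.692, -0.145, 0.145]
contact_force: [-1.0, 1.2, 1.4]
gripper_width: 0.166
```

Emit:
drive_tool(motion=[[[0, -0.2, 0], [0, 0, 0], 1], [[0, -0.3, 0], [0, 0, 0], 1], [[0, -0.3, 0], [0, 0, 0], 1], [[0, -0.4, 0], [0, 0, 0], 1], [[0, 0, 0], [0, 0, 0], 1], [[0, 0, 0], [0, 0, 0], 1]])

```text
time: 26.7
tool_pos: [0.4584, -0.3841, 0.1359]
tool_rot: [-0.692, 0.692, 0.145, -0.145]
contact_force: [-1.0, 1.0, -7.6]
gripper_width: 0.166
```

Emit:
drive_tool(motion=[[[0, -0.6, 0], [0, 0, 0], 1], [[0, -0.9, 0], [0, 0, 0], 1], [[0, -0.9, 0], [0, 0, 0], 1], [[0, -0.9, 0], [0, 0, 0], 1], [[0, -0.6, 0], [0, 0, 0], 1], [[0, -0.3, 0], [0, 0, 0], 1], [[0.294, 0, 0.395], [0, 0, 0], 1], [[0.588, 0, 0.79], [0, 0, 0], 1], [[0.588, 0, 0.79], [0, 0, 0], 1], [[0.588, 0, 0.79], [0, 0, 0], 1], [[0.588, 0, 0.79], [0, 0, 0], 1], [[0.588, 0, 0.79], [0, 0, 0], 1]])

```text
time: 27.9
tool_pos: [0.4881, -0.2495, 0.2382]
tool_rot: [0.693, -0.691, -0.144, 0.146]
contact_force: [0.8, 0.1, -6.5]
gripper_width: 0.167
```

Emit:
drive_tool(motion=[[[0.588, 0, 0.79], [0, 0, 0], 1], [[0.588, 0, 0.79], [0, 0, 0], 1], [[0.588, 0, 0.79], [0, 0, 0], 1], [[0.588, 0, 0.79], [0, 0, 0], 1], [[0.588, 0, 0.79], [0, 0, 0], 1], [[0.588, 0, 0.79], [0, 0, 0], 1], [[0.588, 0, 0.79], [0, 0, 0], 1], [[0.588, 0, 0.79], [0, 0, 0], 1], [[0.588, 0, 0.79], [0, 0, 0], 1], [[0.588, 0, 0.79], [0, 0, 0], 1], [[0.588, 0, 0.79], [0, 0, 0], 1], [[0.588, 0, 0.79], [0, 0, 0], 1]])

```text
time: 29.1
tool_pos: [0.5542, 0.0377, 0.2382]
tool_rot: [0.693, -0.692, -0.144, 0.146]
contact_force: [-0.3, 0.4, -8.1]
gripper_width: 0.166
```

Emit:
drive_tool(motion=[[[0.588, 0, 0.79], [0, 0, 0], 1], [[0.588, 0, 0.79], [0, 0, 0], 1], [[0.588, 0, 0.79], [0, 0, 0], 1], [[0.588, 0, 0.79], [0, 0, 0], 1], [[0.294, 0, 0.395], [0, 0, 0], 1], [[0, 0, 0], [0, 0, 0], 1], [[0, 0, 0], [0, 0, 0], 1]])

```text
time: 29.8
tool_pos: [0.5798, 0.1434, 0.2393]
tool_rot: [-0.692, 0.692, 0.144, -0.146]
contact_force: [-0.1, 0.0, -8.0]
gripper_width: 0.168
```

Run:
```python
from h import *
f=manip.grab_frame("side"); S=cloud(f)
cv2.imwrite("pics/side1.png",f["img"])
st=manip.state(); t=st["tool_pos"]; print(t)
hsv=cv2.cvtColor(f["img"],cv2.COLOR_BGR2HSV)
g=cv2.inRange(hsv,(30,40,60),(80,255,255))>0
m=g&(np.hypot(S[...,0]-t[0],S[...,1]-t[1])<.12)&(S[...,2]>.1)
q=S[m]; print(len(q),q.mean(0),np.percentile(q[:,2],[2,50,98]))
k=q[q[:,2]<np.percentile(q[:,2],70)]
print(cv2.minEnclosingCircle((q[:,:2]*1000).astype(np.float32)))
A=np.c_[q[:,:2]-q[:,:2].mean(0),np.ones(len(q))]; print("slope",np.linalg.lstsq(A,q[:,2],rcond=None)[0])
```

```text
[0.58000589 0.14303532 0.2396279 ]
1517 [0.57601621 0.12377049 0.20850469] [0.19038594 0.20930632 0.21456405]
((581.142578125, 143.4656524658203), 87.68953704833984)
slope [0.03247233 0.04410523 0.20850469]
```

View pics/side1.png

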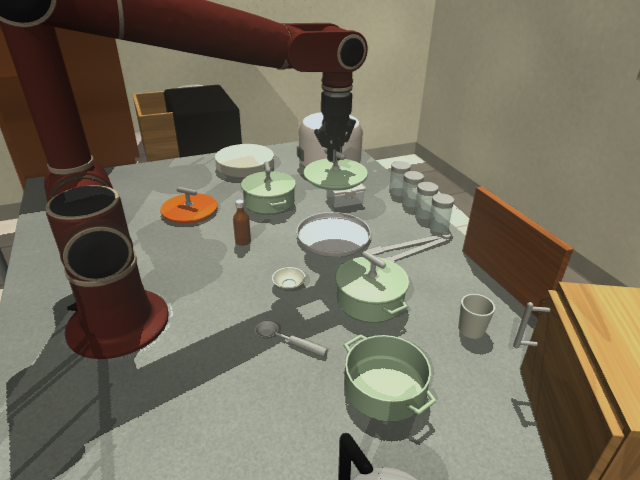

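The side view shows the lid hanging level at (337,172), pan C empty at (387,378) and everything else in place. The lid centre agrees with the tray to within 5 mm, so I lower it.

Emit:
drive_tool(motion=[[[0, 0.4, 0], [0, 0, 0], 1], [[0, 0.8, 0], [0, 0, 0], 1], [[0, 0.9, 0], [0, 0, 0], 1], [[0, 0.9, 0], [0, 0, 0], 1], [[0, 0.9, 0], [0, 0, 0], 1], [[0, 0.9, 0], [0, 0, 0], 1], [[0, 0.9, 0], [0, 0, 0], 1], [[0, 0.7, 0], [0, 0, 0], 1], [[0, 0.4, 0], [0, 0, 0], 1], [[0, 0.2, 0], [0, 0, 0], 1], [[0, 0, 0], [0, 0, 0], 1], [[0, 0, 0], [0, 0, 0], 1]])

```text
time: 31.05
tool_pos: [0.5814, 0.1437, 0.0664]
tool_rot: [-0.692, 0.692, 0.145, -0.144]
contact_force: [0.1, 0.6, -5.7]
gripper_width: 0.168
```

Emit:
drive_tool(motion=[[[0, 0.06, 0], [0, 0, 0], 1], [[0, 0.06, 0], [0, 0, 0], 1], [[0, 0, 0], [0, 0, 0], 1], [[0, 0, 0], [0, 0, 0], 1]])

```text
time: 31.45
tool_pos: [0.5806, 0.1438, 0.0624]
tool_rot: [-0.692, 0.692, 0.145, -0.145]
contact_force: [-0.5, -1.0, -7.3]
gripper_width: 0.167
```

Emit:
drive_tool(motion=[[[0, 0.08, 0], [0, 0, 0], 1], [[0, 0.08, 0], [0, 0, 0], 1], [[0, 0.06, 0], [0, 0, 0], 1], [[0, 0, 0], [0, 0, 0], 1], [[0, 0, 0], [0, 0, 0], 1]])

```text
time: 31.95
tool_pos: [0.5805, 0.1437, 0.0566]
tool_rot: [0.692, -0.692, -0.145, 0.145]
contact_force: [0.5, 0.1, -7.3]
gripper_width: 0.168
```

Emit:
drive_tool(motion=[[[0, 0.04, 0], [0, 0, 0], 1], [[0, 0.04, 0], [0, 0, 0], 1], [[0, 0, 0], [0, 0, 0], 1], [[0, 0, 0], [0, 0, 0], 1]])

```text
time: 32.35
tool_pos: [0.5806, 0.1438, 0.0549]
tool_rot: [0.692, -0.692, -0.145, 0.145]
contact_force: [0.1, 0.6, -7.0]
gripper_width: 0.165
```

Emit:
drive_tool(motion=[[[0, 0.04, 0], [0, 0, 0], 1], [[0, 0, 0], [0, 0, 0], 1], [[0, 0, 0], [0, 0, 0], 1]])

```text
time: 32.65
tool_pos: [0.5808, 0.1437, 0.0545]
tool_rot: [-0.692, 0.692, 0.145, -0.145]
contact_force: [-1.4, -0.8, -2.3]
gripper_width: 0.164
```

Emit:
drive_tool(motion=[[[0, 0.03, 0], [0, 0, 0], 1], [[0, 0, 0], [0, 0, 0], 1], [[0, 0, 0], [0, 0, 0], 1]])

```text
time: 32.95
tool_pos: [0.581, 0.1438, 0.0544]
tool_rot: [-0.692, 0.692, 0.145, -0.144]
contact_force: [-4.9, -0.5, 5.6]
gripper_width: 0.166
```

Emit:
drive_tool(motion=[[[0, 0, 0], [0, 0, 0], 0.6], [[0, 0, 0], [0, 0, 0], 0.48], [[0, 0, 0], [0, 0, 0], 0.48], [[-0.06, 0, 0], [0, 0, 0], 0.48], [[-0.06, 0, 0], [0, 0, 0], 0.48], [[-0.04, 0, 0], [0, 0, 0], 0.48], [[0, 0, 0], [0, 0, 0], 0.48], [[0, 0, 0], [0, 0, 0], 0.48]])

```text
time: 33.75
tool_pos: [0.5774, 0.1423, 0.0533]
tool_rot: [0.692, -0.692, -0.145, 0.144]
contact_force: [3.0, 1.4, -1.9]
gripper_width: 0.26
```

Emit:
drive_tool(motion=[[[-0.04, 0, 0], [0, 0, 0], 0.48], [[0, 0, 0], [0, 0, 0], 0.48], [[0, 0, 0], [0, 0, 0], 0.48]])

```text
time: 34.05
tool_pos: [0.5763, 0.1419, 0.0533]
tool_rot: [0.692, -0.692, -0.145, 0.144]
contact_force: [3.4, 1.9, -0.5]
gripper_width: 0.259
```

Emit:
drive_tool(motion=[[[0.12, 0, 0], [0, 0, 0], 0.48], [[0, 0, 0], [0, 0, 0], 0.1], [[0, 0, 0], [0, 0, 0], 0.1], [[0, 0, 0], [0, 0, 0], 0.1], [[0, -0.4, 0], [0, 0, 0], 0.1], [[0, -0.8, 0], [0, 0, 0], 0.1], [[0, -1, 0], [0, 0, 0], 0.1], [[0, -1, 0], [0, 0, 0], 0.1], [[0, -1, 0], [0, 0, 0], 0.1], [[0, -1, 0], [0, 0, 0], 0.1], [[0, -1, 0], [0, 0, 0], 0.1], [[0, -1, 0], [0, 0, 0], 0.1]])

```text
time: 35.25
tool_pos: [0.5785, 0.1429, 0.235]
tool_rot: [-0.692, 0.692, 0.145, -0.144]
contact_force: [0.2, -0.4, 0.8]
gripper_width: 0.447
```

Emit:
drive_tool(motion=[[[-1, 0, 0], [0, 0, 0], 0.1], [[-1, 0, 0.5], [0, 0, 0], 0.1], [[-1, 0, 1], [0, 0, 0], 0.1], [[-1, 0, 1], [0, 0, 0], 0.1], [[-1, 0, 1], [0, 0, 0], 0.1], [[-1, 0, 1], [0, 0, 0], 0.1], [[-0.5, 0, 1], [0, 0, 0], 0.1], [[0, 0, 1], [0, 0, 0], 0.1], [[0, 0, 1], [0, 0, 0], 0.1], [[0, 0, 0], [0, 0, 0], 0.1], [[0, 0, 0], [0, 0, 0], 0.1]])

```text
time: 36.35
tool_pos: [0.3546, 0.2497, 0.2336]
tool_rot: [-0.692, 0.692, 0.145, -0.145]
contact_force: [0.7, 0.0, -0.9]
gripper_width: 0.446
```

Run:
```python
from h import *
f=manip.grab_frame("top"); P=cloud(f); cv2.imwrite("pics/top1.png",f["img"][60:340,100:540])
s=manip.grab_frame("side"); S=cloud(s); cv2.imwrite("pics/side2.png",s["img"])
t0=dict(np.load("top0.npz"));print(manip.state()["tool_pos"],manip.state()["contact_force"])
def lid(f,P,c,lo,hi,blo,bhi,n):
    hsv=cv2.cvtColor(f["img"],cv2.COLOR_BGR2HSV)
    m=(np.hypot(P[...,0]-c[0],P[...,1]-c[1])<.11)&(P[...,2]>lo)&(P[...,2]<hi)&(hsv[...,1]>30)
    q=P[m];print(n,"lid",np.round(cv2.minEnclosingCircle((q[:,:2]*1000).astype(np.float32))[0],1),np.percentile(q[:,2],[5,50,98]).round(4))
    A=np.c_[q[:,:2]-np.array(c),np.ones(len(q))];print("  slope",np.linalg.lstsq(A,q[:,2],rcond=None)[0].round(3))
    print("  ",bar(P,c,.06,blo,bhi))
for n,c in dict(A=(.4726,.3953),B=(.5552,-.1424)).items():
    lid(t0,cloud(t0),c,.066,.1,.11,.15,n+" before"); lid(f,P,c,.066,.1,.11,.15,n+" after")
lid(f,P,(.586,.1457),.017,.045,.055,.1,"C tray")
```

```text
[0.35500506 0.24912161 0.23334349] [-0.36103271  0.02612438 -0.49391906]
A before lid [472.6 395.3] [0.0699 0.0758 0.083 ]
  slope [0.007 0.009 0.076]
   {'n': 186, 'mid': array([0.4719, 0.3951]), 'size': array([66.9, 15.9]), 'ang': 78.6, 'ztop': 0.1355}
A after lid [472.4 395.9] [0.0703 0.0766 0.0833]
  slope [-0.007 -0.007  0.076]
   {'n': 185, 'mid': array([0.4706, 0.3941]), 'size': array([66.1, 15.8]), 'ang': 78.7, 'ztop': 0.136}
B before lid [ 555.2 -142.4] [0.0701 0.0761 0.0833]
  slope [0.002 0.01  0.076]
   {'n': 183, 'mid': array([ 0.5552, -0.1419]), 'size': array([15.9, 65.4]), 'ang': 108.8, 'ztop': 0.1355}
B after lid [ 554.9 -142.6] [0.0698 0.0759 0.0831]
  slope [0.002 0.013 0.076]
   {'n': 180, 'mid': array([ 0.5541, -0.1427]), 'size': array([15.9, 65.7]), 'ang': 109.1, 'ztop': 0.1351}
C tray lid [587.4 145.3] [0.0189 0.025  0.0325]
  slope [0.003 0.027 0.026]
   {'n': 167, 'mid': array([0.5793, 0.1436]), 'size': array([16.6, 66.6]), 'ang': 113.4, 'ztop': 0.0834}
```

View pics/top1.png

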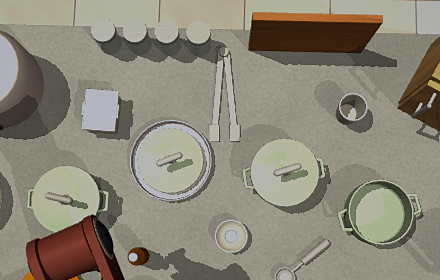

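The crop shows the lid lying inside the tray at (172,160) with its bar off-centre. The other two lids are on their pans at (65,200) and (285,173), and the bystanders look unmoved. The arm is clear, so I hand in.

```bash
python3 -c "
from plant import manip
print(manip.state()['time']); print(manip.job_done())"
```

```text
36.45
the job is handed in; nothing more can be done
None
```

I found the loose lid, set it down flat in the mending tray with its handle leaning over, and handed the job in at 36.5 s. No verdict was reported.

**Finding it:** I rocked all three handles at least twice each way.

| Lid | Travel between stops | Force on the handle |
|---|---|---|
| Left (y = +0.39) | about 3 mm, including lid slack | firm at 3–6 N |
| Middle (y = −0.14) | about 3 mm, including lid slack | firm at 3–6 N |
| Right (y = −0.38) | about 12 mm | mostly about 1 N, then stopped at about 5 N |

The right lid was therefore the loose one. I carried it to the tray, lowered it until it touched before letting go, and pushed its bar over to the stop.

**Last checks (top camera):**
- **Lid in the tray:** its centre is about 1.5 mm from the tray's centre. It sits at the expected resting height, about 14 mm.
- **Its bar:** leans about 8 mm off centre. The stop should allow only 5 to 7 mm, so 1 to 2 mm of that is camera error.
- **The two sound lids:** within about 1 mm of where they started, and level.
- **Gripper:** open and clear of everything.

**Not fully settled:**
- A fitted slope for the tray lid read 0.027 rad one way. The dome and handle distort that fit (the sound lids read up to 0.013), and it is under the 0.05 limit.
- Before and after readings of the lids' slopes and bars differed by about 0.015 rad and 1 mm, which is within camera noise.
- I checked the bystanders by eye only. The gripper never went low near them.

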